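# Load a returned tin into the drop box

## Task

Press the drop box's sprung loading plate down until it catches and stays level, then lay the flat rectangular tin on it and push it through the swing flap so that it drops inside and the flap swings shut behind it. Leave the plate caught level, and do not disturb the spray cans and the tub standing on the bench.

Things in the scene. Friction and masses are not known exactly. Their poses are not given: they have to be found in the camera images.
- station: Grey sheet-metal drop box fixed to the bench, a loading plate before it. Origin: on the bench below the middle of the sill's inner edge, where things drop. x points into the box (the way to push), z up, y left. In this frame, mm: box x -5 to 205, y -85 to 85, z 0 to 230, walls 5 thick, roof and back clear. Black catch housings stand beside the plate's free edge: x -39 to -5, |y| 51 to 68, top z 68.
- plate_hinge (a point): Middle of the loading plate's hinge line (along y), at the top face of the level plate: x -125, z 60 mm of the station, axes as the station's. The aluminium plate runs 120 mm from here towards the box (its free edge meets the 5 mm thick sill), 90 wide, 8 thick. A fixed apron with its top at the same height lies before the hinge: x -40 to -2 from here, 100 wide.
- sill (a point): Middle of the inner edge of the sill, level with the plate (60 mm above the bench), axes as the station's: past this edge a thing drops onto the floor 40 mm lower. The front wall stands 12 mm beyond the edge (x 12 to 17, 5 thick), with an opening 96 wide (y) and 105 high above the sill. Space inside: 200 long from the edge, 160 wide.
- roof_edge (a point): Middle of the lower front edge of the clear roof, which is 5 thick, 170 wide and juts out over the plate to 35 mm before the sill's inner edge, its underside 225 mm above the bench, nothing below its ends. An upright gripper body does not fit near the wall; a tool leaning back 28 to 40 degrees from vertical (fingers pointing down and into the box) does.
- plate (a joint): Plate angle in rad: 0 = level (its lower stop), 0.5 = sprung up with the free edge beside the box raised (the start). The spring lifts with about 0.4 N m. Pressing it home past the side roller catches takes about 1.2 N m about the hinge (11 N at 105 mm from it), from 0.13 rad down; then it stays level (reads below 0.03) when let go and bears the tin.
- plate_edge (a point): Middle of the plate's free edge, on its top face, 120 mm from the hinge. It moves with the plate.
- flap (a joint): Angle in rad of the steel swing flap behind the opening: 0 = hanging shut, grows as it swings into the box (to 1.4). Panel 92 wide, 101 tall, hinged along y at x = 21, z = 163 of the station; very light (a fraction of a newton), it shuts by itself.
- tin_mid (a point): Centre of the flat rectangular steel tin with a paper label and a black round screw cap, lying on its broad side on the bench. Body 95 long (x) by 50 wide (y) by 30 high (z), this point in the middle, half-way up; the cap (22 in diameter, 14 long) sticks out at the +x end, so the ends are at x = -47.5 and +61.5. Mass 0.13 to 0.25 kg.
- spray_a_mid (a point): Bystander: white upright spray can with black cap, 52 mm in diameter, 154 tall; the point is on its axis, half-way up.
- spray_b_mid (a point): Bystander: a second spray can like the first (52 mm in diameter, 154 tall); the point is on its axis, half-way up.
- tub_mid (a point): Bystander: low round tub with a black lid, 72 mm in diameter, 60 tall; the point is on its axis, half-way up.
There are look-alikes about, which are no part of the job. Of the things that look like the part that bears tin_mid, the middle-sized one is meant.

How it is judged:
By the outcome, as a careful person would: the job done as asked, in the order asked, and still so for the second after the job is handed in, with the robot touching nothing.
It also fails if it takes over 72 s, if anything falls off the work surface, if the arm or the gripper's body presses on something with over 40 N, if the wrist force passes 120 N, or if a joint passes its speed limit or range.

## Robot

A 6-joint arm with a two-finger parallel gripper is mounted at the origin on the work surface. World frame = base frame: x ahead of the robot, y to its left, z up, the work surface at z = 0. Lengths are in m, angles in rad, forces in N, time in s.
With the tool pointing down it reaches from about 0.3 to 0.825 m from the base axis. Payload 5.4 kg.
Tool frame: the origin (TCP) lies midway between the tips of the shut fingers; the grasp point (between the pads) lies 19 mm behind it (manip.hold_point_z is the distance from the TCP to the grasp point, in m); z points along the fingers, y is the line along which they close (so a half turn about z gives the same grasp; the last joint's range is limited). The gripper opens to 92 mm and grips with 3 to 60 N. Pads are 20 mm wide; open, the fingers measure 128 mm over their backs; the gripper's body (75 mm by 189 mm) begins 69 mm behind the grasp point.
Start: joints at [-1.495, 0.158, 1.597, -0, 1.386, -0.21], TCP at [0.162, -0.552, 0.215] pointing down, gripper open.
Joint ranges: [-2.91, 2.91], [-0.94, 2.29], [0.18, 2.7], [-1.29, 4.43], [0.17, 2.64], [-3, 3]. Speed limits (rad/s): [2.57, 2.57, 3.14, 3.14, 3.14, 3.14].

## Interface

Orientations are given as a unit quaternion [w, x, y, z].
In Python, from cell import manip, cams, order gives the robot as it stands. The module is installed in compiled form; this text tells all that it offers.
- The arm moves only by the shell command python3 -m creep 'ROWS' [FORCE]. ROWS is JSON, a list of rows, each an object with "gripper": the opening, from -1 (shut) to 1 (fully open); "xyz": the shift along the world's x, y, z in cm, a list of three; "twist": the turn about the world's z in rad. In form: [{"gripper": gripper, "xyz": [tx, ty, tz], "twist": twist}, ...]. A call has 1 to 8 rows; each row shifts and turns the commanded pose from where the row before left it; what a row does not reach is not made up. A row lasts 1/8 s, in which the tool goes at most 62.5 mm and 10.7 degrees, less where a joint would pass 70% of its speed; a pose out of reach is approached as far as the arm can. A call with a gripper value outside its range is refused whole. The fingers move at their own pace and stop on an object; FORCE is the grip in N (left out, the last holds). Time passes only in rows, so rows that do not move let the fingers close. It gives the time, the measured TCP pose, the force, the opening and the grip force at its end, in the units of the state.
- manip.sense(): the state, without advancing time (a new reading comes with each control period).
- cams.camera(name): name is "side" or "top" or "wrist"; returns (picture, depth): 420x560x3 uint8, blue, green, red; 420x560 float32, m along the optical axis (not along the pixel's ray), 0 where there is no reading.
- cams.calibration(name): a dict with "mtx" (3x3 intrinsics, pixels), "extrinsics" (4x4, takes a point from camera to world coordinates). Camera axes: x right, y up, looking along -z (the intrinsics and any distortion apply to the point x, -y, -z); pixel columns grow to the right and rows downward; lengths in m; the calibration is good to about 2 mm. A picture is of the moment at which its call begins: read the wrist's pose just before it. calibration takes no time and is no camera call; for the wrist camera it gives the pose at the moment of the call.
- order.close_job(): hands the job in; it is judged then, once.
The state is a dict: "t": time; "q": joint angles; "joint_vel": joint speeds; "joint_torque": joint torques, N m; "tcp_pos": TCP position; "eef_rot": TCP orientation; "force": force on the tool from outside, world axes, zero at the start; "ft_torque": the same for the moment, N m; "grip_width": finger opening in m; "gripper_force": force on a finger pad.
Only numpy, scipy, OpenCV 4.12 (cv2) and the standard library are available. Lean on these libraries where they do the work, as an engineer would, in place of code of your own. Each camera call takes 0.05 s, during which the arm holds its last target. There are 200 camera calls.

## Working session

There is one attempt and no reset: what is moved stays moved. The work goes in short steps, Python scripts to look and compute and a shell command to move; the robot and the scene stay as the last step left them, time stands still between calls to the robot, and variables do not carry over. Pictures are saved under pics/ and viewed, at most 10 in all, crops included, and the job is handed in when it is done.

```bash
mkdir -p pics
cat > h.py <<'E'
import numpy as np, cv2
from cell import manip, cams, order
def grab(n):
    c=cams.calibration(n); p,d=cams.camera(n); return p,d,np.array(c['mtx']),np.array(c['extrinsics']),c
def pts(d,K,T):
    v,u=np.mgrid[:d.shape[0],:d.shape[1]]
    X=np.stack([(u-K[0,2])/K[0,0]*d,-(v-K[1,2])/K[1,1]*d,-d],-1)
    return X@T[:3,:3].T+T[:3,3]
E
python3 - <<'E'
from h import *
for n in('top','side'):
    p,d,K,T,c=grab(n); cv2.imwrite(f'pics/{n}0.png',p); np.savez(f'{n}0.npz',p=p,d=d,K=K,T=T); print(n,K.round(1).tolist(),T.round(3).tolist(),c.keys(),(d>0).mean())
s=manip.sense();print(s)
E
```

```text
top [[428.2, 0.0, 277.0], [0.0, 428.2, 210.6], [0.0, 0.0, 1.0]] [[0.007, 0.998, -0.067, 0.445], [-1.0, 0.005, -0.027, -0.133], [-0.026, 0.067, 0.997, 1.126], [0.0, 0.0, 0.0, 1.0]] dict_keys(['mtx', 'extrinsics']) 0.9959863945578231
side [[545.9, 0.0, 286.4], [0.0, 545.9, 207.3], [0.0, 0.0, 1.0]] [[-0.869, 0.323, -0.375, -0.027], [-0.495, -0.565, 0.66, 0.824], [0.001, 0.759, 0.651, 1.083], [0.0, 0.0, 0.0, 1.0]] dict_keys(['mtx', 'extrinsics']) 0.9961139455782313
{'t': 0.1, 'q': array([-1.49512902e+00,  1.58979537e-01,  1.59809581e+00, -1.94054966e-05,
        1.38620196e+00, -2.10127445e-01]), 'joint_vel': array([ 0.00114737, -0.00171209, -0.00345803,  0.00064312, -0.00205726,
        0.00067618]), 'joint_torque': array([-6.96851675e-04, -3.86502278e+01, -3.22962427e+01,  7.03235250e-02,
        3.39131244e-02, -3.86847682e-05]), 'tcp_pos': array([ 0.16201898, -0.55111386,  0.21372628]), 'eef_rot': array([-8.41066754e-04,  9.89806925e-01,  1.42413275e-01,  4.70723255e-05]), 'force': array([-0.25087953, -0.10646941,  0.06255954]), 'ft_torque': array([0.02427363, 0.01286672, 0.04757171]), 'gripper_force': 0.0, 'grip_width': 0.0917344305221339}
```

View pics/top0.png

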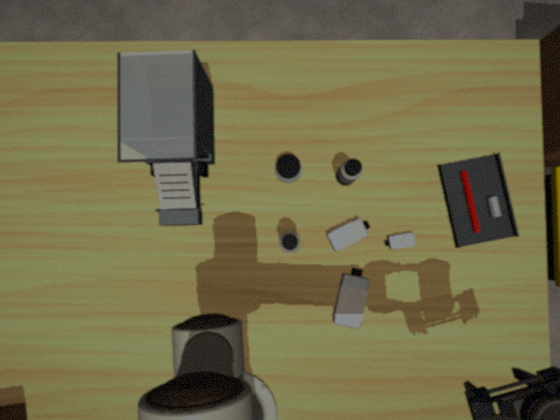

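View pics/side0.png

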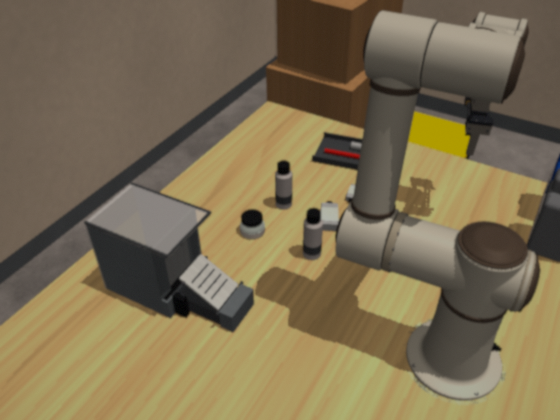

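The top view shows three tins: A at (348,235) with its cap at (366,225), B at (401,241), small, with its cap at (388,243), and C at (351,300), large, with its cap at (356,272). The spray cans are at (348,172) and (290,241), and the tub is at (288,167). The box is at (165,105) and the plate at (178,187), sprung up. A should be the middle-sized tin, so I'll measure all three and check a crop.

Run:
```python
from h import *
z=np.load('top0.npz');p,d,K,T=z['p'],z['d'],z['K'],z['T'];P=pts(d,K,T)
cv2.imwrite('pics/crop1.png',cv2.resize(p[130:340,130:530],None,fx=2,fy=2,interpolation=cv2.INTER_CUBIC))
def rep(name,u0,u1,v0,v1,zmin,zmax=.4):
    m=np.zeros(d.shape,bool);m[v0:v1,u0:u1]=1
    m&=(P[...,2]>zmin)&(P[...,2]<zmax)
    n,L,S,C=cv2.connectedComponentsWithStats(m.astype(np.uint8))
    k=1+np.argmax(S[1:,4]);Q=P[L==k]
    r=cv2.minAreaRect((Q[:,:2]*1000).astype(np.float32))
    print(name,S[k,4],'rect',np.round(r[0],1),np.round(r[1],1),round(r[2],1),'z',np.percentile(Q[:,2],[5,50,95]).round(4))
    print('   box',cv2.boxPoints(r).round(0).tolist())
rep('A',320,375,210,255,.012);rep('B',380,420,228,255,.008);rep('C',325,375,262,335,.012)
rep('sprA?',330,368,152,192,.02);rep('sprB',275,305,225,255,.02);rep('tub',270,305,148,185,.02)
rep('plate',140,212,164,206,.055,.16);rep('apron',150,212,205,232,.05,.07)
rep('roof',105,218,45,165,.2,.26);rep('tray',435,520,150,250,.006)
rep('house',140,215,160,180,.06,.075)
print('bench',np.median(P[350:400,300:400,2]))
```

```text
A 799 rect [ 462.3 -290.9] [ 50.6 108.5] 27.0 z [0.0236 0.0292 0.0328]
   box [[415.0, -254.0], [464.0, -351.0], [509.0, -328.0], [460.0, -231.0]]
B 384 rect [ 443.2 -420.2] [35.  76.2] 9.4 z [0.0146 0.0199 0.0233]
   box [[420.0, -385.0], [432.0, -461.0], [467.0, -455.0], [454.0, -380.0]]
C 1547 rect [ 302.2 -294.9] [ 68.7 145.9] 78.2 z [0.0294 0.0396 0.0432]
   box [[224.0, -314.0], [367.0, -343.0], [381.0, -276.0], [238.0, -246.0]]
sprA? 523 rect [ 610.6 -279.1] [51.9 44.9] 45.0 z [0.0408 0.124  0.1548]
   box [[576.0, -282.0], [608.0, -313.0], [645.0, -277.0], [613.0, -245.0]]
sprB 374 rect [ 440.1 -136.1] [49.3 49.4] 0.3 z [0.1171 0.1513 0.1558]
   box [[415.0, -111.0], [416.0, -161.0], [465.0, -161.0], [465.0, -111.0]]
tub 622 rect [ 628.8 -132.6] [67. 70.] 45.1 z [0.027  0.0584 0.0619]
   box [[580.0, -132.0], [630.0, -181.0], [677.0, -134.0], [628.0, -84.0]]
plate 1608 rect [578.  156.3] [119.8 101.9] 87.1 z [0.0656 0.0904 0.1137]
   box [[524.0, 99.0], [626.0, 94.0], [632.0, 214.0], [530.0, 219.0]]
apron 762 rect [505.4 143.1] [ 47.8 114.9] 0.4 z [0.0561 0.0597 0.0637]
   box [[481.0, 200.0], [482.0, 86.0], [530.0, 86.0], [529.0, 201.0]]
roof 8876 rect [731.3 150.4] [242.6 171. ] 1.7 z [0.2263 0.2295 0.2324]
   box [[607.0, 232.0], [613.0, 61.0], [855.0, 69.0], [850.0, 239.0]]
tray 1320 rect [ 545.2 -594.4] [219.2 105.2] 11.2 z [0.0063 0.0148 0.0249]
   box [[427.0, -564.0], [448.0, -667.0], [663.0, -625.0], [643.0, -522.0]]
house 103 rect [626.3  89.3] [35.  20.5] 3.5 z [0.0621 0.0669 0.0707]
   box [[608.0, 98.0], [609.0, 78.0], [644.0, 80.0], [643.0, 101.0]]
bench -0.0004589749745840255
```

View pics/crop1.png

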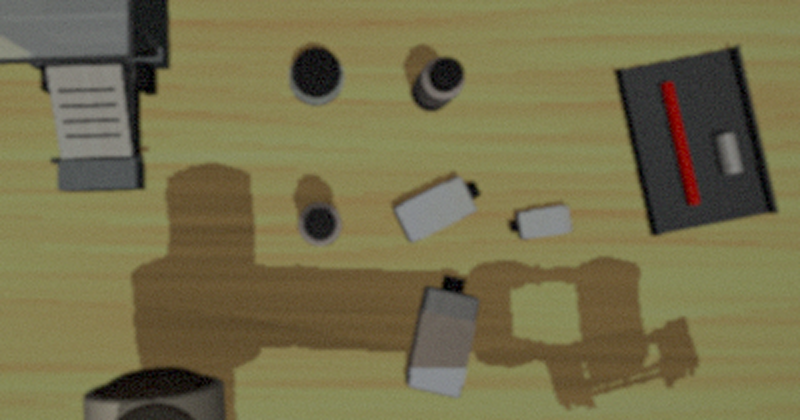

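The crop confirms it. A measures 50.6 × 108.5 × 30 mm, B is 35 × 76 × 20 and C is 68.7 × 146 × 40, so A is the tin meant, with its centre at about (459,-285) mm and its cap pointing towards -63°. The station origin is at about (646,148) mm with a yaw of 1.7°. I'll go to the plate with the fingers shut.

```bash
python3 -m creep '[{"gripper":-1,"xyz":[2.5,4.35,0.5],"twist":-0.032},{"gripper":-1,"xyz":[2.5,4.35,0.5],"twist":-0.032},{"gripper":-1,"xyz":[2.5,4.35,0.5],"twist":-0.032},{"gripper":-1,"xyz":[2.5,4.35,0.5],"twist":-0.032},{"gripper":-1,"xyz":[2.5,4.35,0.5],"twist":-0.032},{"gripper":-1,"xyz":[2.5,4.35,0.5],"twist":-0.032},{"gripper":-1,"xyz":[2.5,4.35,0.5],"twist":-0.032},{"gripper":-1,"xyz":[2.5,4.35,0.5],"twist":-0.032}]' 60; python3 -m creep '[{"gripper":-1,"xyz":[2.5,4.35,0],"twist":0},{"gripper":-1,"xyz":[2.5,4.35,0],"twist":0},{"gripper":-1,"xyz":[2.5,4.35,0],"twist":0},{"gripper":-1,"xyz":[2.5,4.35,0],"twist":0},{"gripper":-1,"xyz":[2.5,4.35,0],"twist":0},{"gripper":-1,"xyz":[2.5,4.35,0],"twist":0},{"gripper":-1,"xyz":[2.5,4.35,0],"twist":0},{"gripper":-1,"xyz":[0,0,0],"twist":0}]'
```

```text
t: 1.1
tcp_pos: [0.3625, -0.202, 0.2545]
eef_rot: [-0.0, 1.0, 0.014, -0.0]
force: [0.4, 0.2, 0.0]
grip_width: 0.0142
gripper_force: 0.0
t: 2.1
tcp_pos: [0.5373, 0.1034, 0.2536]
eef_rot: [-0.0, 1.0, 0.017, -0.001]
force: [0.1, -1.0, -0.0]
grip_width: 0.0007
gripper_force: 0.0
```

```bash
python3 -m creep '[{"gripper":-1,"xyz":[2.9,4.2,0],"twist":-0.004},{"gripper":-1,"xyz":[0,0,-4.0],"twist":0},{"gripper":-1,"xyz":[0,0,-4],"twist":0},{"gripper":-1,"xyz":[0,0,-4],"twist":0},{"gripper":-1,"xyz":[0,0,-2],"twist":0},{"gripper":-1,"xyz":[0,0,-1],"twist":0},{"gripper":-1,"xyz":[0,0,-1],"twist":0},{"gripper":-1,"xyz":[0,0,-1],"twist":0}]'
```

```text
t: 3.1
tcp_pos: [0.5675, 0.1427, 0.0857]
eef_rot: [0.0, 1.0, 0.013, 0.002]
force: [0.4, 0.6, 5.1]
grip_width: 0.0004
gripper_force: 1.9
```

```bash
python3 -m creep '[{"gripper":-1,"xyz":[0,0,-0.6],"twist":0},{"gripper":-1,"xyz":[0,0,-0.6],"twist":0},{"gripper":-1,"xyz":[0,0,-0.4],"twist":0},{"gripper":-1,"xyz":[0,0,-0.4],"twist":0},{"gripper":-1,"xyz":[0,0,0],"twist":0}]'
```

```text
t: 3.72
tcp_pos: [0.5691, 0.1429, 0.0674]
eef_rot: [-0.0, 1.0, 0.013, 0.003]
force: [2.6, 0.3, 9.5]
grip_width: 0.0003
gripper_force: 4.6
```

```bash
python3 -m creep '[{"gripper":-1,"xyz":[-0.2,0,-0.3],"twist":0},{"gripper":-1,"xyz":[0,0,-0.3],"twist":0},{"gripper":-1,"xyz":[0,0,-0.2],"twist":0},{"gripper":-1,"xyz":[0,0,0],"twist":0}]'
```

```text
t: 4.22
tcp_pos: [0.5695, 0.1429, 0.0634]
eef_rot: [0.0, 1.0, 0.013, 0.006]
force: [1.6, -0.4, 15.0]
grip_width: 0.0001
gripper_force: 7.2
```

```bash
python3 -m creep '[{"gripper":-1,"xyz":[-0.2,0,-0.3],"twist":0},{"gripper":-1,"xyz":[0,0,-0.3],"twist":0},{"gripper":-1,"xyz":[0,0,-0.3],"twist":0},{"gripper":-1,"xyz":[0,0,0],"twist":0}]'
```

```text
t: 4.72
tcp_pos: [0.5694, 0.143, 0.0595]
eef_rot: [0.0, 1.0, 0.013, 0.007]
force: [-13.8, -2.9, 55.6]
grip_width: 0.0003
gripper_force: 28.0
```

It has bottomed out, level at z = 59.5 mm. I'll lift and check that it stays.

```bash
python3 -m creep '[{"gripper":-1,"xyz":[0,0,1.0],"twist":0},{"gripper":-1,"xyz":[0,0,2],"twist":0},{"gripper":-1,"xyz":[0,0,4],"twist":0},{"gripper":-1,"xyz":[0,0,5],"twist":0},{"gripper":-1,"xyz":[0,0,5],"twist":0},{"gripper":-1,"xyz":[-1,-4,2],"twist":0},{"gripper":-1,"xyz":[-1,-4.5,0],"twist":0},{"gripper":-1,"xyz":[-1,-4.5,0],"twist":0}]'
python3 -m creep '[{"gripper":1,"xyz":[-1,-5,0],"twist":-0.16},{"gripper":1,"xyz":[-1,-5,0],"twist":-0.16},{"gripper":1,"xyz":[-1,-5,0],"twist":-0.16},{"gripper":1,"xyz":[-1,-5,0],"twist":-0.16},{"gripper":1,"xyz":[-1,-5,0],"twist":-0.16},{"gripper":1,"xyz":[-1,-3,0],"twist":-0.16},{"gripper":1,"xyz":[-1,-1.5,0],"twist":-0.16},{"gripper":1,"xyz":[0,0,0],"twist":0}]'
python3 - <<'E'
from h import *
p,d,K,T,c=grab('top');P=pts(d,K,T);cv2.imwrite('pics/top1.png',p);np.savez('top1.npz',p=p,d=d,K=K,T=T)
m=(abs(P[...,1]-.147)<.035)
for x in np.arange(.5,.64,.015):
    k=m&(abs(P[...,0]-x)<.0075)&(P[...,2]<.15)&(P[...,2]>.03); print(round(x,3),k.sum(),np.median(P[k][:,2]).round(4) if k.any() else 0)
s=manip.sense();q=s['eef_rot'];R=__import__('scipy.spatial.transform',fromlist=['Rotation']).Rotation.from_quat(np.roll(q,-1)).as_matrix();print(s['t'],s['tcp_pos'],R.round(4),s['q'].round(3))
E
```

```text
t: 5.72
tcp_pos: [0.5313, 0.0118, 0.2377]
eef_rot: [-0.0, 1.0, 0.013, -0.0]
force: [0.8, -0.3, 1.1]
grip_width: 0.0005
gripper_force: 0.0
t: 6.72
tcp_pos: [0.4613, -0.2826, 0.2372]
eef_rot: [-0.0, 0.854, -0.52, -0.001]
force: [1.1, 0.1, 0.0]
grip_width: 0.0786
gripper_force: 0.0
0.5 166 0.0595
0.515 164 0.0588
0.53 164 0.0598
0.545 162 0.06
0.56 165 0.06
0.575 161 0.0602
0.59 161 0.0601
0.605 163 0.0605
0.62 156 0.0604
0.635 164 0.0603
6.775 [ 0.461778   -0.28183161  0.23726558] [[ 4.606e-01 -8.876e-01 -6.000e-04]
 [-8.876e-01 -4.606e-01  1.200e-03]
 [-1.400e-03 -0.000e+00 -1.000e+00]] [-0.772  0.056  1.663  0.     1.424  1.891]
```

The plate is caught level, with z at 60 mm along its whole length. Next I'll descend on tin A.

```bash
python3 -m creep '[{"gripper":1,"xyz":[-0.25,-0.3,-4],"twist":0},{"gripper":1,"xyz":[0,0,-5],"twist":0},{"gripper":1,"xyz":[0,0,-5],"twist":0},{"gripper":1,"xyz":[0,0,-4],"twist":0},{"gripper":1,"xyz":[0,0,-2.5],"twist":0},{"gripper":1,"xyz":[0,0,-1.5],"twist":0},{"gripper":1,"xyz":[0,0,-0.7],"twist":0},{"gripper":1,"xyz":[0,0,0],"twist":0}]'
```

```text
t: 7.78
tcp_pos: [0.46, -0.2851, 0.011]
eef_rot: [0.0, 0.854, -0.52, 0.0]
force: [-0.5, 0.1, -0.1]
grip_width: 0.092
gripper_force: 0.0
```

```bash
python3 -m creep '[{"gripper":-1,"xyz":[0,0,-0.2],"twist":0},{"gripper":-1,"xyz":[0,0,0],"twist":0},{"gripper":-1,"xyz":[0,0,0],"twist":0},{"gripper":-1,"xyz":[0,0,0],"twist":0},{"gripper":-1,"xyz":[0,0,0],"twist":0},{"gripper":-1,"xyz":[0,0,0],"twist":0}]' 30
```

```text
t: 8.52
tcp_pos: [0.4596, -0.2853, 0.0087]
eef_rot: [0.0, 0.854, -0.52, 0.0]
force: [-0.2, 0.5, 1.8]
grip_width: 0.0499
gripper_force: 30.0
```

```bash
python3 -m creep '[{"gripper":-1,"xyz":[0,0,3],"twist":0},{"gripper":-1,"xyz":[0,0,5],"twist":0},{"gripper":-1,"xyz":[0,0,5.5],"twist":0},{"gripper":-1,"xyz":[0,0,5.5],"twist":0},{"gripper":-1,"xyz":[0,0,5],"twist":0},{"gripper":-1,"xyz":[0.8,3.5,0],"twist":0.14},{"gripper":-1,"xyz":[0.9,4.2,0],"twist":0.14},{"gripper":-1,"xyz":[1,4.4,0],"twist":0.14}]'
python3 -m creep '[{"gripper":-1,"xyz":[1,4.4,0],"twist":0.14},{"gripper":-1,"xyz":[1,4.4,0],"twist":0.14},{"gripper":-1,"xyz":[1,4.4,0],"twist":0.14},{"gripper":-1,"xyz":[1,4.4,0],"twist":0.14},{"gripper":-1,"xyz":[1,4.4,0],"twist":0.14},{"gripper":-1,"xyz":[1,4.4,0],"twist":0},{"gripper":-1,"xyz":[1,4.1,0],"twist":0},{"gripper":-1,"xyz":[0,0,0],"twist":0}]'
python3 - <<'E'
from h import *
s=manip.sense();w,x,y,z=s['eef_rot'];print(s['t'],s['tcp_pos'],np.degrees(2*np.arctan2(y,x)),s['gripper_force'])
E
```

```text
t: 9.52
tcp_pos: [0.4864, -0.1629, 0.2481]
eef_rot: [-0.0, 0.944, -0.329, -0.0]
force: [0.6, 0.4, -1.4]
grip_width: 0.0496
gripper_force: 30.0
t: 10.52
tcp_pos: [0.5561, 0.1433, 0.2477]
eef_rot: [-0.0, 1.0, 0.015, -0.001]
force: [0.1, 0.3, -1.7]
grip_width: 0.05
gripper_force: 30.0
10.525 [0.55614748 0.14328227 0.24767982] 1.698406751437433 29.9744975566864
```

```bash
python3 -m creep '[{"gripper":-1,"xyz":[0.4,0.2,-4],"twist":0},{"gripper":-1,"xyz":[0,0,-5],"twist":0},{"gripper":-1,"xyz":[0,0,-4],"twist":0},{"gripper":-1,"xyz":[0,0,-2.5],"twist":0},{"gripper":-1,"xyz":[0,0,-1.3],"twist":0},{"gripper":-1,"xyz":[0,0,-0.6],"twist":0},{"gripper":-1,"xyz":[0,0,0],"twist":0},{"gripper":-1,"xyz":[0,0,0],"twist":0}]'
```

```text
t: 11.52
tcp_pos: [0.5704, 0.1419, 0.0829]
eef_rot: [-0.0, 1.0, 0.012, 0.011]
force: [9.4, 1.4, 20.0]
grip_width: 0.0497
gripper_force: 30.0
```

Contact came earlier than expected, so I'll look.

Run:
```python
from h import *
s=manip.sense();print(s['t'],s['tcp_pos'],s['eef_rot'],s['force'],s['ft_torque'])
p,d,K,T,c=grab('side');np.savez('side2.npz',p=p,d=d,K=K,T=T)
q,d2,K2,T2,c=grab('wrist');np.savez('wrist2.npz',p=q,d=d2,K=K2,T=T2)
a=cv2.resize(p[180:345,70:290],(533,400),interpolation=cv2.INTER_CUBIC)
b=cv2.resize(q,(266,200))
o=np.zeros((400,799,3),np.uint8);o[:,:533]=a;o[:200,533:]=b
cv2.imwrite('pics/s2.png',o)
```

```text
11.525 [0.57042484 0.14190764 0.08292195] [-1.61375769e-04  9.99861799e-01  1.21940212e-02  1.12988135e-02] [ 9.40364926  1.44936062 19.97591263] [ 0.14544024 -1.49654663 -0.06917933]
```

View pics/s2.png

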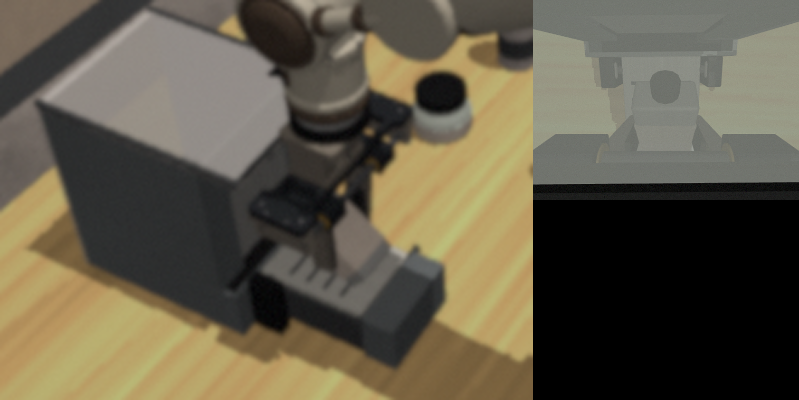

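The tin pitched nose-up in the grip, with its rear edge down on the plate. I'll unload the arm, soften the grip so the tin settles flat, then let go.

```bash
python3 -m creep '[{"gripper":-1,"xyz":[0,0,1.0],"twist":0},{"gripper":-1,"xyz":[0,0,0.3],"twist":0},{"gripper":-1,"xyz":[0,0,0],"twist":0}]'; python3 -m creep '[{"gripper":-1,"xyz":[0,0,0],"twist":0},{"gripper":-1,"xyz":[0,0,0],"twist":0},{"gripper":-1,"xyz":[0,0,0],"twist":0},{"gripper":-1,"xyz":[0,0,0],"twist":0}]' 3
```

```text
t: 12.0
tcp_pos: [0.5595, 0.1425, 0.0866]
eef_rot: [0.0, 1.0, 0.013, -0.001]
force: [-0.3, -0.4, -2.2]
grip_width: 0.0496
gripper_force: 30.0
t: 12.5
tcp_pos: [0.5605, 0.1428, 0.0875]
eef_rot: [0.0, 1.0, 0.013, -0.0]
force: [0.6, 0.5, -1.0]
grip_width: 0.0499
gripper_force: 3.0
```

Run:
```python
from h import *
p,d,K,T,c=grab('side')
q,d2,K2,T2,c=grab('wrist')
a=cv2.resize(p[180:345,70:290],(533,400),interpolation=cv2.INTER_CUBIC)
b=cv2.resize(q,(266,200))
o=np.zeros((400,799,3),np.uint8);o[:,:533]=a;o[:200,533:]=b
cv2.imwrite('pics/s3.png',o)
P=pts(d2,K2,T2);print(T2.round(3).tolist())
```

```text
[[0.026, 0.969, 0.246, 0.629], [-1.0, 0.025, 0.006, 0.146], [-0.0, -0.246, 0.969, 0.258], [0.0, 0.0, 0.0, 1.0]]
```

View pics/s3.png

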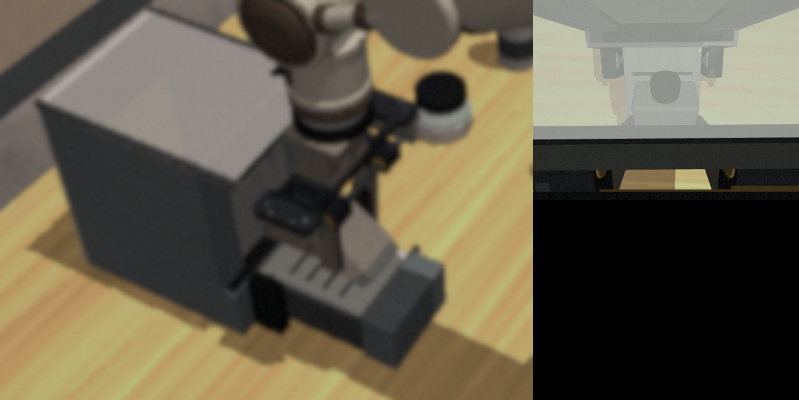

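It is still pitched nose-up at (365,235). With the light 3 N grip I'll lower it so that the plate pushes its rear edge level.

```bash
python3 -m creep '[{"gripper":-1,"xyz":[0,0,-0.3],"twist":0},{"gripper":-1,"xyz":[0,0,-0.3],"twist":0},{"gripper":-1,"xyz":[0,0,-0.3],"twist":0},{"gripper":-1,"xyz":[0,0,-0.3],"twist":0},{"gripper":-1,"xyz":[0,0,-0.3],"twist":0},{"gripper":-1,"xyz":[0,0,-0.2],"twist":0},{"gripper":-1,"xyz":[0,0,0],"twist":0}]'
python3 - <<'E'
from h import *
p,d,K,T,c=grab('side')
q,d2,K2,T2,c=grab('wrist')
a=cv2.resize(p[180:345,70:290],(533,400),interpolation=cv2.INTER_CUBIC)
b=cv2.resize(q,(266,200))
o=np.zeros((400,799,3),np.uint8);o[:,:533]=a;o[:200,533:]=b
cv2.imwrite('pics/s4.png',o)
P=pts(d,K,T);np.savez('side4.npz',p=p,P=P)
m=(abs(P[...,1]-.144)<.022)&(P[...,2]>.055)&(P[...,2]<.14)
for x in np.arange(.49,.65,.01):
    k=m&(abs(P[...,0]-x)<.005);print(round(x,2),k.sum(),np.percentile(P[k][:,2],[10,50,90]).round(3) if k.any() else '')
E
```

```text
t: 13.48
tcp_pos: [0.5595, 0.1428, 0.0696]
eef_rot: [0.0, 1.0, 0.013, -0.001]
force: [-0.1, 0.4, -1.8]
grip_width: 0.05
gripper_force: 3.0
0.49 61 [0.057 0.06  0.063]
0.5 56 [0.058 0.06  0.062]
0.51 60 [0.057 0.06  0.062]
0.52 153 [0.058 0.076 0.091]
0.53 83 [0.083 0.092 0.095]
0.54 66 [0.091 0.094 0.097]
0.55 74 [0.094 0.097 0.101]
0.56 43 [0.097 0.101 0.103]
0.57 3 [0.099 0.101 0.104]
0.58 2 [0.06  0.061 0.062]
0.59 1 [0.057 0.057 0.057]
0.6 1 [0.058 0.058 0.058]
0.61 2 [0.058 0.058 0.058]
0.62 1 [0.056 0.056 0.056]
0.63 0 
0.64 1 [0.059 0.059 0.059]
0.65 0
```

```bash
python3 -m creep '[{"gripper":-1,"xyz":[0,0,-0.3],"twist":0},{"gripper":-1,"xyz":[0,0,-0.3],"twist":0},{"gripper":-1,"xyz":[0,0,0],"twist":0},{"gripper":0.3,"xyz":[0,0,0],"twist":0},{"gripper":0.3,"xyz":[0,0,0],"twist":0},{"gripper":0.3,"xyz":[0,0,0],"twist":0}]'
python3 - <<'E'
from h import *
p,d,K,T,c=grab('side');P=pts(d,K,T)
m=(abs(P[...,1]-.144)<.022)&(P[...,2]>.055)&(P[...,2]<.14)
for x in np.arange(.49,.65,.01):
    k=m&(abs(P[...,0]-x)<.005);print(round(x,2),k.sum(),np.percentile(P[k][:,2],[10,50,90]).round(3) if k.any() else '')
E
```

```text
t: 14.32
tcp_pos: [0.5607, 0.1429, 0.0648]
eef_rot: [-0.0, 1.0, 0.013, 0.0]
force: [0.1, 0.2, 0.7]
grip_width: 0.0597
gripper_force: 0.0
0.49 54 [0.057 0.06  0.062]
0.5 55 [0.057 0.06  0.062]
0.51 56 [0.057 0.06  0.062]
0.52 154 [0.058 0.071 0.089]
0.53 74 [0.081 0.09  0.091]
0.54 63 [0.082 0.09  0.093]
0.55 62 [0.087 0.09  0.093]
0.56 45 [0.088 0.09  0.092]
0.57 20 [0.087 0.089 0.093]
0.58 0 
0.59 0 
0.6 0 
0.61 0 
0.62 0 
0.63 0 
0.64 0 
0.65 0
```

The tin now lies flat, with its top at 90 mm, its rear at x≈518 and its centre near station x = -80. The tool can only point down, so its body would meet the roof before the fingers could push the tin home. I'll therefore hold the large spare tin C as a push stick, cap first and gripped about 100 mm behind the cap tip at (276,-289), and put it back afterwards.

```bash
python3 -m creep '[{"gripper":0.5,"xyz":[0,0,2],"twist":0},{"gripper":0.5,"xyz":[0,0,5],"twist":0},{"gripper":1,"xyz":[0,0,5.5],"twist":0},{"gripper":1,"xyz":[0,0,5],"twist":0},{"gripper":1,"xyz":[-2.5,-3.8,1],"twist":0},{"gripper":1,"xyz":[-2.8,-4.3,0],"twist":-0.03},{"gripper":1,"xyz":[-2.8,-4.3,0],"twist":-0.03},{"gripper":1,"xyz":[-2.8,-4.3,0],"twist":-0.03}]' 60
python3 -m creep '[{"gripper":1,"xyz":[-2.8,-4.3,0],"twist":-0.03},{"gripper":1,"xyz":[-2.8,-4.3,0],"twist":-0.03},{"gripper":1,"xyz":[-2.8,-4.3,0],"twist":-0.03},{"gripper":1,"xyz":[-2.8,-4.3,0],"twist":-0.03},{"gripper":1,"xyz":[-2.8,-4.3,0],"twist":-0.02},{"gripper":1,"xyz":[-2.8,-4.3,-2],"twist":0},{"gripper":1,"xyz":[-0.8,-0.8,-2],"twist":0},{"gripper":1,"xyz":[0,0,0],"twist":0}]'
python3 - <<'E'
from h import *
s=manip.sense();w,x,y,z=s['eef_rot'];print(s['t'],s['tcp_pos'],np.degrees(2*np.arctan2(y,x)),s['q'].round(2))
p,d,K,T,c=grab('top');np.savez('top5.npz',p=p,d=d,K=K,T=T);P=pts(d,K,T)
m=(abs(P[...,1]-.147)<.06)&(P[...,0]>.48)&(P[...,0]<.645)&(P[...,2]>.08)&(P[...,2]<.1)
r=cv2.minAreaRect((P[m][:,:2]*1000).astype(np.float32));print(r)
k=(abs(P[...,1]-.147)<.035)&(abs(P[...,0]-.63)<.01)&(P[...,2]<.15)&(P[...,2]>.03);print(np.percentile(P[k][:,2],[5,25,50,75]))
E
```

```text
t: 15.38
tcp_pos: [0.4508, -0.0254, 0.2513]
eef_rot: [0.0, 0.999, -0.032, 0.001]
force: [0.2, -0.6, 0.1]
grip_width: 0.0915
gripper_force: 0.0
t: 16.38
tcp_pos: [0.2747, -0.29, 0.2095]
eef_rot: [-0.001, 0.995, -0.103, -0.0]
force: [0.7, 0.3, 0.3]
grip_width: 0.0918
gripper_force: 0.0
16.375 [ 0.27474647 -0.28997679  0.20952087] -11.82586655465527 [-1.12 -0.32  2.06  0.    1.41  0.66]
((576.6996459960938, 142.3634033203125), (109.16832733154297, 51.50190353393555), 1.7335097789764404)
[0.0571669  0.0594849  0.06111307 0.0634373 ]
```

The tin is aligned (yaw 1.7°, centreline y≈142) and the plate is still level. I'll grasp C.

```bash
python3 -m creep '[{"gripper":1,"xyz":[0,0,-4],"twist":0},{"gripper":1,"xyz":[0,0,-5],"twist":0},{"gripper":1,"xyz":[0,0,-4.5],"twist":0},{"gripper":1,"xyz":[0,0,-3],"twist":0},{"gripper":1,"xyz":[0,0,-2],"twist":0},{"gripper":1,"xyz":[0,0,-1],"twist":0},{"gripper":1,"xyz":[0,0,-0.6],"twist":0},{"gripper":1,"xyz":[0,0,0],"twist":0}]'; python3 -m creep '[{"gripper":-1,"xyz":[0,0,0],"twist":0},{"gripper":-1,"xyz":[0,0,0],"twist":0},{"gripper":-1,"xyz":[0,0,0],"twist":0},{"gripper":-1,"xyz":[0,0,0],"twist":0},{"gripper":-1,"xyz":[0,0,0],"twist":0}]' 60
```

```text
t: 17.42
tcp_pos: [0.276, -0.2906, 0.0092]
eef_rot: [0.0, 0.995, -0.102, 0.0]
force: [0.2, -0.1, 0.5]
grip_width: 0.092
gripper_force: 0.0
t: 18.05
tcp_pos: [0.2757, -0.29, 0.0089]
eef_rot: [-0.0, 0.995, -0.102, 0.0]
force: [0.2, 2.7, 6.3]
grip_width: 0.0668
gripper_force: 60.0
```

```bash
python3 -m creep '[{"gripper":-1,"xyz":[0,0,2],"twist":0},{"gripper":-1,"xyz":[0,0,4],"twist":0},{"gripper":-1,"xyz":[0,0,5],"twist":0},{"gripper":-1,"xyz":[0,0,5],"twist":0},{"gripper":-1,"xyz":[0,0,5],"twist":0},{"gripper":-1,"xyz":[0,0,3],"twist":0},{"gripper":-1,"xyz":[0.8,3,0],"twist":0.03},{"gripper":-1,"xyz":[0.8,3,0],"twist":0.03}]'
python3 -m creep '[{"gripper":-1,"xyz":[1.2,4.6,0],"twist":0.03},{"gripper":-1,"xyz":[1.2,4.6,0],"twist":0.03},{"gripper":-1,"xyz":[1.2,4.6,0],"twist":0.03},{"gripper":-1,"xyz":[1.2,4.6,0],"twist":0.03},{"gripper":-1,"xyz":[1.2,4.6,0],"twist":0.03},{"gripper":-1,"xyz":[1.2,4.6,0],"twist":0.026},{"gripper":-1,"xyz":[1.2,4.6,0],"twist":0},{"gripper":-1,"xyz":[1.2,4.5,0],"twist":0}]'
python3 - <<'E'
from h import *
from scipy.spatial.transform import Rotation
s=manip.sense();w,x,y,z=s['eef_rot'];print(s['t'],s['tcp_pos'],np.degrees(2*np.arctan2(y,x)),s['force'],s['gripper_force'])
o=[]
for n in('side','top'):
    p,d,K,T,c=grab(n);P=pts(d,K,T);np.savez(n+'6.npz',p=p,P=P)
    o.append(cv2.resize(p,(400,300)))
    t=s['tcp_pos'];m=(abs(P[...,1]-t[1])<.034)&(P[...,2]>t[2]-.05)&(P[...,2]<t[2]+.06)
    for a in np.arange(-.09,.13,.015):
        k=m&(abs(P[...,0]-t[0]-a)<.007);print(n,round(a,3),k.sum(),(np.percentile(P[k][:,2],[10,50,90])-t[2]).round(3) if k.any() else '')
cv2.imwrite('pics/s6.png',np.hstack(o))
E
```

```text
t: 19.05
tcp_pos: [0.2913, -0.2293, 0.2478]
eef_rot: [-0.0, 0.997, -0.072, -0.0]
force: [0.3, 0.0, -4.3]
grip_width: 0.0666
gripper_force: 60.0
t: 20.05
tcp_pos: [0.3871, 0.1383, 0.2474]
eef_rot: [0.0, 1.0, 0.016, -0.001]
force: [0.4, -0.7, -4.5]
grip_width: 0.0663
gripper_force: 60.0
20.05 [0.38710795 0.13834841 0.24741068] 1.839893250268016 [ 0.42966798 -0.66201974 -4.50334957] 59.9939239025116
side -0.09 0 
side -0.075 0 
side -0.06 0 
side -0.045 320 [0.001 0.022 0.032]
side -0.03 232 [0.003 0.03  0.033]
side -0.015 214 [0.006 0.031 0.033]
side 0.0 86 [0.03  0.032 0.043]
side 0.015 8 [-0.003  0.013  0.053]
side 0.03 15 [-0.001  0.01   0.018]
side 0.045 6 [-0.006  0.012  0.021]
side 0.06 7 [-0.002  0.008  0.013]
side 0.075 12 [0.019 0.029 0.031]
side 0.09 41 [0.012 0.019 0.025]
side 0.105 3 [0.018 0.022 0.024]
side 0.12 0 
top -0.09 0 
top -0.075 0 
top -0.06 0 
top -0.045 110 [0.027 0.03  0.032]
top -0.03 44 [0.028 0.031 0.033]
top -0.015 69 [0.029 0.031 0.033]
top 0.0 70 [0.03  0.031 0.033]
top 0.015 1 [0.03 0.03 0.03]
top 0.03 159 [0.028 0.031 0.033]
top 0.045 258 [0.015 0.031 0.033]
top 0.06 244 [0.025 0.03  0.033]
top 0.075 244 [0.019 0.03  0.032]
top 0.09 100 [0.014 0.023 0.026]
top 0.105 14 [0.018 0.022 0.025]
top 0.12 0
```

View pics/s6.png

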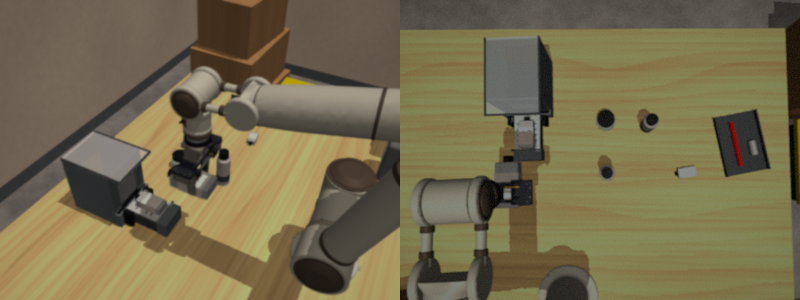

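C is level in the grip, with its top 31 mm above the TCP and its tip about 100 mm ahead. I'll lower and push along the tin's axis.

```bash
python3 -m creep '[{"gripper":-1,"xyz":[0,-0.1,-4],"twist":0},{"gripper":-1,"xyz":[0,0,-5],"twist":0},{"gripper":-1,"xyz":[0,0,-4],"twist":0},{"gripper":-1,"xyz":[0,0,-2.5],"twist":0},{"gripper":-1,"xyz":[0,0,-1.4],"twist":0},{"gripper":-1,"xyz":[0,0,-0.5],"twist":0},{"gripper":-1,"xyz":[1,0.03,0],"twist":0},{"gripper":-1,"xyz":[1,0.03,0],"twist":0}]'
```

```text
t: 21.15
tcp_pos: [0.4096, 0.1365, 0.0758]
eef_rot: [-0.0, 1.0, 0.016, 0.001]
force: [0.4, -0.4, -3.9]
grip_width: 0.0668
gripper_force: 60.0
```

```bash
python3 -m creep '[{"gripper":-1,"xyz":[1,0.03,0],"twist":0},{"gripper":-1,"xyz":[1,0.03,0],"twist":0},{"gripper":-1,"xyz":[1.4,0.04,0],"twist":0},{"gripper":-1,"xyz":[1.4,0.04,0],"twist":0},{"gripper":-1,"xyz":[1.4,0.04,0],"twist":0},{"gripper":-1,"xyz":[1.4,0.04,0],"twist":0},{"gripper":-1,"xyz":[1.4,0.04,0],"twist":0},{"gripper":-1,"xyz":[0,0,0],"twist":0}]'
```

```text
t: 22.15
tcp_pos: [0.4992, 0.139, 0.0748]
eef_rot: [-0.0, 1.0, 0.016, 0.001]
force: [-0.4, 0.6, -3.8]
grip_width: 0.0665
gripper_force: 60.0
```

```bash
python3 -m creep '[{"gripper":-1,"xyz":[1.3,0.04,0],"twist":0},{"gripper":-1,"xyz":[1.3,0.04,0],"twist":0},{"gripper":-1,"xyz":[1.3,0.04,0],"twist":0},{"gripper":-1,"xyz":[1.3,0.04,0],"twist":0},{"gripper":-1,"xyz":[1.3,0.04,0],"twist":0},{"gripper":-1,"xyz":[0,0,0],"twist":0}]'
python3 - <<'E'
from h import *
o=[]
for n in('top','side'):
    p,d,K,T,c=grab(n)
    o.append(cv2.resize(p[30:240,80:280] if n=='top' else p[160:360,60:260],(400,400),interpolation=cv2.INTER_CUBIC))
cv2.imwrite('pics/s7.png',np.hstack(o))
E
```

```text
t: 22.9
tcp_pos: [0.5638, 0.1409, 0.0746]
eef_rot: [0.0, 1.0, 0.016, 0.0]
force: [-1.0, -0.6, -5.7]
grip_width: 0.0668
gripper_force: 60.0
```

View pics/s7.png

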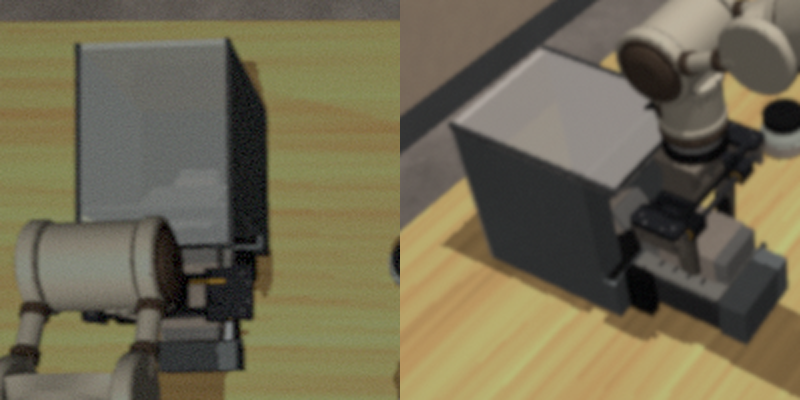

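The tin is past the sill, though something (1.8 N) leans on the stick's tip. I'll push 5 mm further, then withdraw and look.

```bash
python3 -m creep '[{"gripper":-1,"xyz":[0.5,0.01,0],"twist":0},{"gripper":-1,"xyz":[0,0,0],"twist":0},{"gripper":-1,"xyz":[0,0,0],"twist":0}]'
python3 - <<'E'
from h import *
p,d,K,T,c=grab('wrist');P=pts(d,K,T);np.savez('w8.npz',p=p,P=P)
cv2.imwrite('pics/s8.png',cv2.convertScaleAbs(p,alpha=1.3,beta=10))
p,d,K,T,c=grab('top');P=pts(d,K,T)
m=(P[...,0]>.66)&(P[...,0]<.86)&(abs(P[...,1]-.15)<.08)
print(np.percentile(P[m][:,2],[1,10,50,90]))
E
```

```text
t: 23.38
tcp_pos: [0.5675, 0.1412, 0.0746]
eef_rot: [-0.0, 1.0, 0.016, 0.0]
force: [-0.8, -0.2, -4.9]
grip_width: 0.0662
gripper_force: 60.0
[0.08748811 0.22728156 0.22944104 0.23149962]
```

View pics/s8.png

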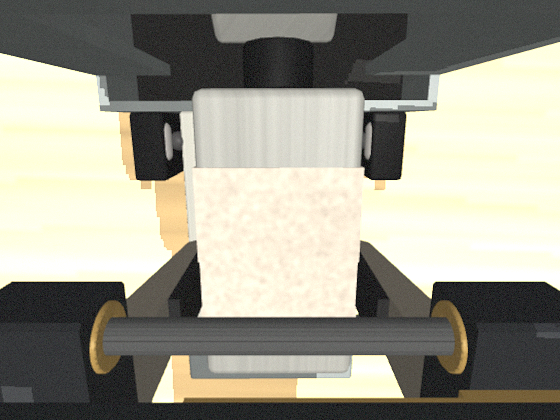

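The wrist view shows C's cap at (278,60) inside the opening and tin A's rear end at (275,25) just past it. I'll read the depth there.

Run:
```python
import numpy as np
P=np.load('w8.npz')['P']
for v in range(2,80,6): print(v,P[v,275].round(3),P[v,235].round(3),P[v,180].round(3))
```

```text
2 [0.657 0.146 0.172] [0.657 0.153 0.171] [0.656 0.163 0.172]
8 [0.657 0.146 0.168] [0.656 0.153 0.169] [0.656 0.164 0.168]
14 [0.675 0.147 0.094] [0.674 0.162 0.095] [0.692 0.203 0.02 ]
20 [0.673 0.147 0.092] [0.673 0.163 0.092] [0.689 0.203 0.02 ]
26 [0.672 0.147 0.09 ] [0.671 0.163 0.091] [0.686 0.203 0.02 ]
32 [0.67  0.147 0.089] [0.669 0.163 0.088] [0.683 0.203 0.02 ]
38 [0.665 0.147 0.099] [0.668 0.163 0.085] [0.679 0.203 0.02 ]
44 [0.663 0.146 0.1  ] [0.677 0.171 0.019] [0.676 0.203 0.02 ]
50 [0.661 0.146 0.101] [0.674 0.171 0.02 ] [0.673 0.203 0.021]
56 [0.659 0.146 0.1  ] [0.671 0.171 0.021] [0.67  0.204 0.02 ]
62 [0.657 0.146 0.1  ] [0.667 0.171 0.02 ] [0.666 0.204 0.021]
68 [0.654 0.146 0.1  ] [0.664 0.171 0.02 ] [0.663 0.204 0.02 ]
74 [0.652 0.146 0.101] [0.661 0.171 0.021] [0.66  0.204 0.02 ]
```

The tin's nose is on the floor inside and its rear end leans on the stick tip at x≈667, which is 20 mm past the sill. I'll pull the stick back quickly so the rear drops.

```bash
python3 -m creep '[{"gripper":-1,"xyz":[-6,-0.18,0],"twist":0},{"gripper":-1,"xyz":[-6,-0.18,0],"twist":0},{"gripper":-1,"xyz":[-3,-0.09,0],"twist":0},{"gripper":-1,"xyz":[0,0,0],"twist":0},{"gripper":-1,"xyz":[0,0,0],"twist":0}]'
python3 - <<'E'
from h import *
o=[]
p,d,K,T,c=grab('wrist');P=pts(d,K,T);np.savez('w9.npz',p=p,P=P)
m=(P[...,0]>.6)&(P[...,0]<.86)&(abs(P[...,1]-.147)<.04)&(P[...,2]<.2)
Q=P[m]
for x in np.arange(.6,.72,.01):
    k=abs(Q[:,0]-x)<.005; print(round(x,3),k.sum(),np.percentile(Q[k][:,2],[5,50,95]).round(3) if k.any() else '')
o.append(cv2.resize(cv2.convertScaleAbs(p,alpha=1.3,beta=10),(400,300)))
p,d,K,T,c=grab('top')
o.append(cv2.resize(p[30:210,80:320],(400,300),interpolation=cv2.INTER_CUBIC))
cv2.imwrite('pics/s9.png',np.hstack(o))
E
```

```text
t: 24.1
tcp_pos: [0.4194, 0.1366, 0.0756]
eef_rot: [-0.0, 1.0, 0.016, 0.002]
force: [1.0, -0.3, -3.9]
grip_width: 0.0669
gripper_force: 60.0
0.6 0 
0.61 0 
0.62 0 
0.63 0 
0.64 0 
0.65 0 
0.66 0 
0.67 0 
0.68 0 
0.69 0 
0.7 0 
0.71 0
```

View pics/s9.png

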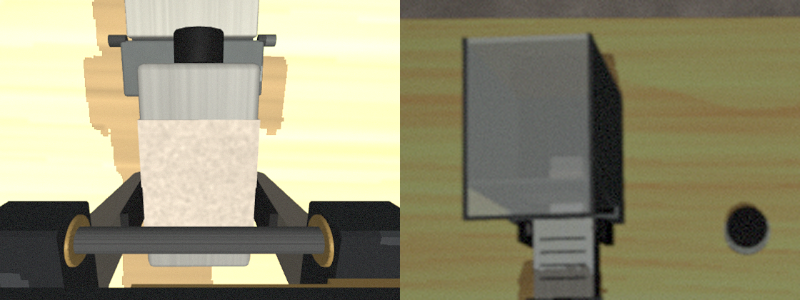

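The plate is clear and level, and the tin's pale patch shows through the roof at (567,167). I'll put C back where it stood, then check the flap.

```bash
python3 -m creep '[{"gripper":-1,"xyz":[0,0,3],"twist":0},{"gripper":-1,"xyz":[0,0,5],"twist":0},{"gripper":-1,"xyz":[0,0,5],"twist":0},{"gripper":-1,"xyz":[-1,-2,4.2],"twist":0},{"gripper":-1,"xyz":[-1.4,-4.1,0],"twist":-0.03},{"gripper":-1,"xyz":[-1.5,-4.5,0],"twist":-0.03},{"gripper":-1,"xyz":[-1.5,-4.5,0],"twist":-0.03},{"gripper":-1,"xyz":[-1.5,-4.5,0],"twist":-0.03}]'
python3 -m creep '[{"gripper":-1,"xyz":[-1.5,-4.5,0],"twist":-0.03},{"gripper":-1,"xyz":[-1.5,-4.5,0],"twist":-0.03},{"gripper":-1,"xyz":[-1.5,-4.5,0],"twist":-0.03},{"gripper":-1,"xyz":[-1.5,-4.5,0],"twist":-0.026},{"gripper":-1,"xyz":[-1.5,-3,0],"twist":0},{"gripper":-1,"xyz":[-1.5,-2,0],"twist":0},{"gripper":-1,"xyz":[0,0,0],"twist":0}]'
```

```text
t: 25.2
tcp_pos: [0.3487, -0.0612, 0.2473]
eef_rot: [0.0, 0.999, -0.045, 0.001]
force: [1.2, -0.4, -4.5]
grip_width: 0.0663
gripper_force: 60.0
t: 26.08
tcp_pos: [0.2581, -0.291, 0.247]
eef_rot: [0.0, 0.995, -0.104, 0.0]
force: [-0.1, -0.7, -4.6]
grip_width: 0.0665
gripper_force: 60.0
```

```bash
python3 -m creep '[{"gripper":-1,"xyz":[1.8,0.1,-4],"twist":0},{"gripper":-1,"xyz":[0,0,-5],"twist":0},{"gripper":-1,"xyz":[0,0,-5],"twist":0},{"gripper":-1,"xyz":[0,0,-4],"twist":0},{"gripper":-1,"xyz":[0,0,-3],"twist":0},{"gripper":-1,"xyz":[0,0,-1.6],"twist":0},{"gripper":-1,"xyz":[0,0,-0.8],"twist":0},{"gripper":-1,"xyz":[0,0,-0.2],"twist":0}]'
python3 -m creep '[{"gripper":-1,"xyz":[0,0,0],"twist":0},{"gripper":1,"xyz":[0,0,0],"twist":0},{"gripper":1,"xyz":[0,0,0],"twist":0},{"gripper":1,"xyz":[0,0,0],"twist":0},{"gripper":1,"xyz":[0,0,2],"twist":0},{"gripper":1,"xyz":[0,0,5],"twist":0},{"gripper":1,"xyz":[0,0,6],"twist":0},{"gripper":1,"xyz":[0,0,6],"twist":0}]'
```

```text
t: 27.08
tcp_pos: [0.2771, -0.2884, 0.0107]
eef_rot: [0.0, 0.995, -0.102, 0.0]
force: [-0.3, 0.5, -4.3]
grip_width: 0.0666
gripper_force: 60.0
t: 28.08
tcp_pos: [0.2764, -0.2881, 0.2027]
eef_rot: [0.0, 0.995, -0.102, 0.0]
force: [0.6, -1.6, -0.4]
grip_width: 0.0918
gripper_force: 0.0
```

```bash
python3 -m creep '[{"gripper":1,"xyz":[1,1,4],"twist":0},{"gripper":1,"xyz":[2.8,4.3,0],"twist":0.04},{"gripper":1,"xyz":[2.8,4.3,0],"twist":0.04},{"gripper":1,"xyz":[2.8,4.3,0],"twist":0.04},{"gripper":1,"xyz":[2.8,4.3,0],"twist":0.04},{"gripper":1,"xyz":[2.8,4.3,0],"twist":0.04},{"gripper":1,"xyz":[2.8,4.3,0],"twist":0.036},{"gripper":1,"xyz":[2.8,4.3,0],"twist":0}]'
python3 -m creep '[{"gripper":1,"xyz":[2.8,4.3,0],"twist":0},{"gripper":1,"xyz":[2.8,4.3,0],"twist":0},{"gripper":1,"xyz":[2.3,3.4,0],"twist":0},{"gripper":1,"xyz":[0,0,-4],"twist":0},{"gripper":1,"xyz":[0,0,-5],"twist":0},{"gripper":1,"xyz":[0,0,-4],"twist":0},{"gripper":1,"xyz":[0,0,-2],"twist":0},{"gripper":1,"xyz":[0,0,0],"twist":0}]'
python3 - <<'E'
from h import *
p,d,K,T,c=grab('wrist');P=pts(d,K,T);np.savez('w10.npz',p=p,P=P)
print(T[:3,3])
a=cv2.resize(cv2.convertScaleAbs(p,alpha=1.3,beta=10),(400,300))
for v in range(2,200,10): print(v,P[v,275].round(3),P[v,235].round(3),P[v,180].round(3))
p,d,K,T,c=grab('top');Q=p[40:170,105:225]
b=cv2.resize(cv2.convertScaleAbs(Q,alpha=1.6,beta=0),(400,433),interpolation=cv2.INTER_CUBIC)
o=np.zeros((433,800,3),np.uint8);o[:300,:400]=a;o[:,400:]=b
cv2.imwrite('pics/s10.png',o)
E
```

```text
t: 29.08
tcp_pos: [0.4834, 0.0242, 0.2409]
eef_rot: [0.0, 1.0, 0.016, 0.0]
force: [0.8, 0.3, -0.2]
grip_width: 0.0917
gripper_force: 0.0
t: 30.08
tcp_pos: [0.56, 0.1425, 0.0888]
eef_rot: [0.0, 1.0, 0.016, -0.002]
force: [-0.1, 0.3, 0.2]
grip_width: 0.0922
gripper_force: 0.0
[0.62894154 0.14579983 0.25858361]
2 [0.629 0.146 0.259] [0.629 0.146 0.259] [0.629 0.146 0.259]
12 [0.629 0.146 0.259] [0.629 0.146 0.259] [0.629 0.146 0.259]
22 [0.629 0.146 0.259] [0.629 0.146 0.259] [0.629 0.146 0.259]
32 [0.629 0.146 0.259] [0.629 0.146 0.259] [0.629 0.146 0.259]
42 [0.629 0.146 0.259] [0.629 0.146 0.259] [0.629 0.146 0.259]
52 [0.629 0.146 0.259] [0.629 0.146 0.259] [0.629 0.146 0.259]
62 [0.629 0.146 0.259] [0.629 0.146 0.259] [0.629 0.146 0.259]
72 [0.629 0.146 0.259] [0.629 0.146 0.259] [0.629 0.146 0.259]
82 [0.629 0.146 0.259] [0.629 0.146 0.259] [0.629 0.146 0.259]
92 [0.629 0.146 0.259] [0.629 0.146 0.259] [0.629 0.146 0.259]
102 [0.629 0.146 0.259] [0.629 0.146 0.259] [0.629 0.146 0.259]
112 [0.629 0.146 0.259] [0.629 0.146 0.259] [0.629 0.146 0.259]
122 [0.629 0.146 0.259] [0.629 0.146 0.259] [0.629 0.146 0.259]
132 [0.629 0.146 0.259] [0.629 0.146 0.259] [0.629 0.146 0.259]
142 [0.629 0.146 0.259] [0.629 0.146 0.259] [0.629 0.146 0.259]
152 [0.629 0.146 0.259] [0.629 0.146 0.259] [0.629 0.146 0.259]
162 [0.629 0.146 0.259] [0.629 0.146 0.259] [0.629 0.146 0.259]
172 [0.629 0.146 0.259] [0.629 0.146 0.259] [0.629 0.146 0.259]
182 [0.629 0.146 0.259] [0.629 0.146 0.259] [0.629 0.146 0.259]
192 [0.629 0.146 0.259] [0.629 0.146 0.259] [0.629 0.146 0.259]
```

View pics/s10.png

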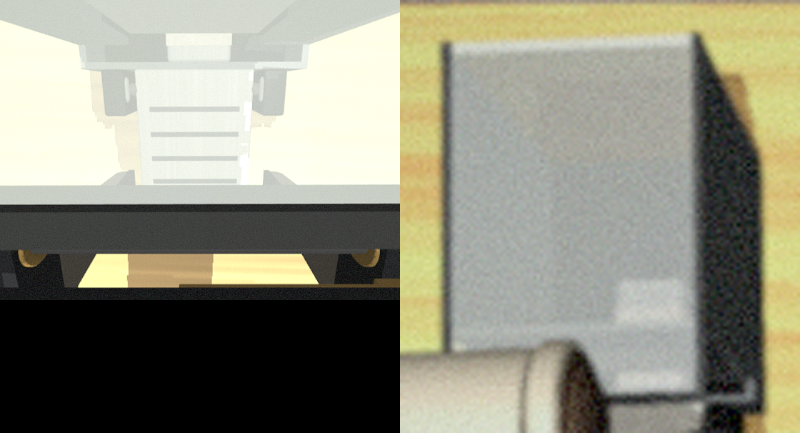

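The wrist view shows the plate level and empty, with a pale patch at (198,45) behind the sill. The top view shows a patch at (650,300). I'll cast both onto z = 50 mm, the top of the tin if it lies flat on the floor.

Run:
```python
from h import *
def ray(n,u,v,zp):
    c=cams.calibration(n);K=np.array(c['mtx']);T=np.array(c['extrinsics'])
    r=T[:3,:3]@np.array([(u-K[0,2])/K[0,0],-(v-K[1,2])/K[1,1],-1]);o=T[:3,3];return (o+r*(zp-o[2])/r[2]).round(4)[:2]
w=np.load('w10.npz')['p'].astype(int)
g=w.mean(2);print('wrist col 278',[(v,int(g[v-1:v+2,270:286].mean())) for v in range(20,110,4)])
print('row 62',[(u,int(g[58:66,u-1:u+2].mean())) for u in range(215,345,6)])
for v in (46,81):
  for z in(.05,.06): print('w',v,z,ray('wrist',234,v,z),ray('wrist',322,v,z))
for v in (90,): print('sill line',ray('wrist',278,v,.06))
p,d,K,T,c=grab('top');gt=p.astype(int).mean(2)
print('top col',[(v,int(gt[v,172:188].mean())) for v in range(100,165,2)])
for v in (122,138,150,156):print('t',v,[ray('top',180,v,z).tolist() for z in(.05,.06,.163)])
print(ray('top',170,130,.05),ray('top',192,130,.05))
```

```text
wrist col 278 [(20, 154), (24, 154), (28, 154), (32, 155), (36, 155), (40, 155), (44, 155), (48, 179), (52, 181), (56, 181), (60, 180), (64, 176), (68, 176), (72, 175), (76, 176), (80, 176), (84, 169), (88, 163), (92, 163), (96, 167), (100, 179), (104, 179), (108, 179)]
row 62 [(215, 145), (221, 145), (227, 145), (233, 169), (239, 179), (245, 178), (251, 178), (257, 179), (263, 178), (269, 178), (275, 178), (281, 179), (287, 179), (293, 178), (299, 178), (305, 179), (311, 178), (317, 179), (323, 167), (329, 145), (335, 145), (341, 145)]
w 46 0.05 [0.6687 0.1717] [0.6703 0.1228]
w 46 0.06 [0.6669 0.1704] [0.6684 0.1239]
w 81 0.05 [0.6503 0.1716] [0.6519 0.1217]
w 81 0.06 [0.6494 0.1704] [0.6509 0.1228]
sill line [0.6455 0.1465]
top col [(100, 101), (102, 100), (104, 103), (106, 102), (108, 102), (110, 101), (112, 102), (114, 101), (116, 102), (118, 102), (120, 102), (122, 103), (124, 116), (126, 120), (128, 120), (130, 120), (132, 124), (134, 125), (136, 120), (138, 113), (140, 108), (142, 107), (144, 107), (146, 110), (148, 110), (150, 112), (152, 122), (154, 125), (156, 117), (158, 61), (160, 42), (162, 85), (164, 88)]
t 122 [[0.7439, 0.1465], [0.7412, 0.1439], [0.7126, 0.1171]]
t 138 [[0.7023, 0.1456], [0.6999, 0.143], [0.6753, 0.1163]]
t 150 [[0.6712, 0.1449], [0.6691, 0.1423], [0.6474, 0.1157]]
t 156 [[0.6556, 0.1445], [0.6537, 0.1419], [0.6335, 0.1153]]
[0.7231 0.1719] [0.7231 0.1151]
```

Everything agrees. The tin lies flat on the floor inside (x 651–744, 50 mm wide), and sight is cut off at x = 667, z ≈ 62 mm, where the shut flap's lower edge hangs. I'll back the arm off and check the bystanders and the plate.

```bash
python3 -m creep '[{"gripper":1,"xyz":[0,0,4],"twist":0},{"gripper":1,"xyz":[0,0,5],"twist":0},{"gripper":1,"xyz":[0,0,5],"twist":0},{"gripper":1,"xyz":[-3,-2,3],"twist":0},{"gripper":1,"xyz":[-4,-4,0],"twist":0},{"gripper":1,"xyz":[-4,-4,0],"twist":0},{"gripper":1,"xyz":[-4,-4,0],"twist":0},{"gripper":1,"xyz":[0,0,0],"twist":0}]'
python3 - <<'E'
from h import *
p,d,K,T,c=grab('top');P=pts(d,K,T);z=np.load('top0.npz');P0=pts(z['d'],K,T)
for n,(u0,u1,v0,v1) in dict(sa=(330,368,152,192),sb=(275,305,225,255),tub=(270,305,148,185)).items():
    for Q in(P0,P):
        q=Q[v0:v1,u0:u1].reshape(-1,3);q=q[q[:,2]>.05];print(n,len(q),np.median(q,0).round(4))
for x in(.54,.58,.62,.635):
    k=(abs(P[...,1]-.147)<.035)&(abs(P[...,0]-x)<.01)&(P[...,2]>.03)&(P[...,2]<.2);print(x,k.sum(),np.median(P[k][:,2]).round(4))
print(manip.sense()['t'])
E
```

```text
t: 31.22
tcp_pos: [0.4105, 0.0008, 0.2622]
eef_rot: [0.001, 1.0, 0.014, 0.002]
force: [-0.1, 0.2, -0.3]
grip_width: 0.0919
gripper_force: 0.0
sa 489 [ 0.6062 -0.2754  0.1335]
sa 483 [ 0.6062 -0.2755  0.1336]
sb 376 [ 0.4392 -0.1371  0.1513]
sb 377 [ 0.4392 -0.1371  0.1515]
tub 494 [ 0.6295 -0.1316  0.0592]
tub 493 [ 0.6305 -0.1317  0.0592]
0.54 220 0.0599
0.58 214 0.0604
0.62 206 0.0602
0.635 196 0.06
31.275
```

```bash
python3 -c "
from cell import order
print(order.close_job())"
```

```text
the job is handed in; nothing more can be done
None
```

The job is handed in at about 31 s: the plate is caught level, the middle-sized tin lies flat inside the drop box with the flap shut behind it, and the spray cans and tub did not move; because the upright gripper could not reach far enough under the roof, I used the large spare tin as a push stick and put it back where it stood.

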